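# Put away the wax-melting pans, nested with handles fanned

## Task

Clear up after candle making: set the medium open pan down inside the large open pan where that stands, and the small open pan inside the medium one, each sitting level on the floor of the pan below. Fan the handles so that none lies over another: seen from above, each handle points about 45 degrees anticlockwise from the handle of the pan just below it. Lower the pans in rather than dropping them, and leave the pan with the lid alone.

Things in the scene. Friction and masses are not known exactly. Their poses are not given: they have to be found in the camera images.
- large: Large open aluminium pan, stays put: outside 136 mm across the rim, 124 base, 50 high, wall and floor 3 thick, 450 g. Wooden handle 68 to 150 mm from the axis. Origin: centre of the underside; z up, x outwards along the handle, a level bar 16 mm wide, 14 high, its middle at z 69, on a 4 mm thick bracket outside the wall, above the rim.
- medium: Medium open aluminium pan: outside 100 mm across the rim, 90 base, 52 high, wall and floor 3 thick, 140 g. Wooden handle 50 to 140 mm from the axis. Starts left or right of the large pan. Origin: centre of the underside; z up, x outwards along the handle, a level bar 16 mm wide, 14 high, its middle at z 69, on a 4 mm thick bracket outside the wall, above the rim.
- small: Small open aluminium pan: outside 68 mm across the rim, 60 base, 54 high, wall and floor 3 thick, 90 g. Wooden handle 34 to 130 mm from the axis. Starts on the other side from the medium one. Origin: centre of the underside; z up, x outwards along the handle, a level bar 16 mm wide, 14 high, its middle at z 69, on a 4 mm thick bracket outside the wall, above the rim.
- medium_tip (a point): Middle of the free end of the medium pan's handle: x 140, y 0, z 69 mm in the pan's frame. Nested, the medium pan's underside is 3 mm above the large one's. Gripped about 90 mm out from the pan's axis, the fingers stay outside the large pan's rim.
- small_tip (a point): Middle of the free end of the small pan's handle: x 130, y 0, z 69 mm in the pan's frame. Nested, the small pan's underside is 3 mm above the medium one's and 6 above the large one's. Gripped about 90 mm out from the pan's axis, the fingers stay outside both rims below.
- lidded: A bystander: an aluminium pan of the medium pan's size and handle but closed by a flat lid with a wooden knob (73 mm high in all), standing beyond the large pan. Leave it alone. Origin at the centre of its underside, x along its handle.
Mind the look-alikes: they are no part of the job. Leave any blue look-alike of the large alone.

How it is judged:
By the outcome, as a careful person would: the job done as asked, in the order asked, and still so for the second after the job is handed in, with the robot touching nothing.
It also fails if it takes over 61 s, if anything falls off the work surface, if the arm or the gripper's body presses on something with over 40 N, if the wrist force passes 120 N, or if a joint passes its speed limit or range.

## Robot

A 7-joint arm with a two-finger parallel gripper is mounted at the origin on the work surface. World frame = base frame: x ahead of the robot, y to its left, z up, the work surface at z = 0. Lengths are in m, angles in rad, forces in N, time in s.
With the tool pointing down it reaches from about 0.425 to 1.025 m from the base axis. Payload 9.4 kg.
Tool frame: the origin (TCP) lies between the finger pads; the fingertips stand 14 mm ahead of it and the grasp point (between the pads) lies 5 mm behind it; z points along the fingers, y is the line along which they close (so a half turn about z gives the same grasp; the last joint's range is limited). The gripper opens to 93 mm and grips with 3 to 60 N. Pads are 15 mm wide; open, the fingers measure 128 mm over their backs; the gripper's body (75 mm by 188 mm) begins 65 mm behind the grasp point.
Start: joints at [1.248, 0.599, -0.003, 1.599, 0.002, 0.943, -0.08], TCP at [0.176, -0.703, 0.206] pointing down, gripper open.
Joint ranges: [-2.57, 2.57], [-0.35, 1.97], [-1.29, 1.29], [0.11, 2.56], [-1.05, 4.19], [0.11, 1.86], [-2.63, 2.63]. Speed limits (rad/s): [2.22, 2.22, 3.01, 3.01, 3.14, 3.14, 3.14].

## Interface

Orientations are given as a 3x3 rotation matrix whose columns are the frame's x, y, z axes.
In Python, from plant import get_state, snapshot, sign_off gives the robot as it stands. The module is installed in compiled form; this text tells all that it offers.
- The arm moves only by the shell command python3 -m pendant 'ROWS' [FORCE]. ROWS is JSON, one flat list of numbers, 5 for each row, row after row: the opening, from 0 (shut) to 1 (fully open), then the shift along the tool's x, y, z in m, then the turn about the tool's z in degrees. A call has 1 to 10 rows; each row is the pose to reach, as a shift and turn from the pose commanded when the call began, along the tool's axes at that moment; what a row does not reach only later rows make up. A row lasts 1/10 s, in which the tool goes at most 50 mm and 8.59 degrees, less where a joint would pass 70% of its speed; a pose out of reach is approached as far as the arm can. A call with a gripper value outside its range is refused whole. The fingers move at their own pace and stop on an object; FORCE is the grip in N (left out, the last holds). Time passes only in rows, so rows that repeat a pose let the fingers close. It gives the time, the measured TCP pose, the force, the opening and the grip force at its end, in the units of the state.
- get_state(): the state, without advancing time (a new reading comes with each control period).
- snapshot(name): name is "scene" or "top" or "wrist"; returns a dict with "image" (400x640x3 uint8, blue, green, red), "camera_matrix" (3x3 intrinsics, pixels), "position" and "rotation" of the camera in the world. Camera axes: x right, y down, z forward; pixel columns grow to the right and rows downward; lengths in m; the calibration is good to about 2 mm. The wrist camera is an equidistant fisheye: a pixel r from the principal point sees the ray r / f radians off the axis. A picture is of the moment at which its call begins. There is no depth.
- sign_off(): hands the job in; it is judged then, once.
The state is a dict: "time": time; "q": joint angles; "joint_velocities": joint speeds; "effort": joint torques, N m; "position": TCP position; "tool_rot": TCP orientation; "ft_force": force on the tool from outside, world axes, zero at the start; "ft_torque": the same for the moment, N m; "finger_gap": finger opening in m; "grasp_force": force on a finger pad.
Only numpy, scipy, OpenCV 4.12 (cv2) and the standard library are available. Lean on these libraries where they do the work, as an engineer would, in place of code of your own. Each camera call takes 0.05 s, during which the arm holds its last target. There are 200 camera calls.

## Working session

There is one attempt and no reset: what is moved stays moved. The work goes in short steps, Python scripts to look and compute and a shell command to move; the robot and the scene stay as the last step left them, time stands still between calls to the robot, and variables do not carry over. Pictures are saved under pics/ and viewed, at most 10 in all, crops included, and the job is handed in when it is done.

```bash
mkdir -p pics; python3 - <<'E'
from plant import *
import cv2,json,numpy as np
s=get_state(); print(s['time'],s['position'],np.round(s['tool_rot'],3).tolist(),s['finger_gap'])
for n in("top","scene"):
    d=snapshot(n); cv2.imwrite(f"pics/{n}0.png",d['image'])
    print(n,np.round(d['camera_matrix'],1).tolist(),np.round(d['position'],4),np.round(d['rotation'],4).tolist())
    np.savez(f"{n}.npz",**{k:np.array(d[k]) for k in('image','camera_matrix','position','rotation')})
E
```

```text
0.0 [ 0.17623564 -0.70272326  0.20535454] [[0.97, 0.243, -0.001], [0.243, -0.97, 0.001], [-0.0, -0.002, -1.0]] 0.09324860149922518
top [[433.2, 0.0, 319.5], [0.0, 433.2, 195.5], [0.0, 0.0, 1.0]] [4.8050e-01 1.0000e-03 1.1166e+00] [[0.013, -0.9979, 0.0641], [-0.9999, -0.0126, 0.0064], [-0.0056, -0.0641, -0.9979]]
scene [[421.7, 0.0, 319.6], [0.0, 421.7, 207.9], [0.0, 0.0, 1.0]] [ 0.9285 -0.5947  1.0438] [[0.8337, 0.4535, -0.3153], [0.5522, -0.6736, 0.4913], [0.0104, -0.5836, -0.8119]]
```

View pics/top0.png

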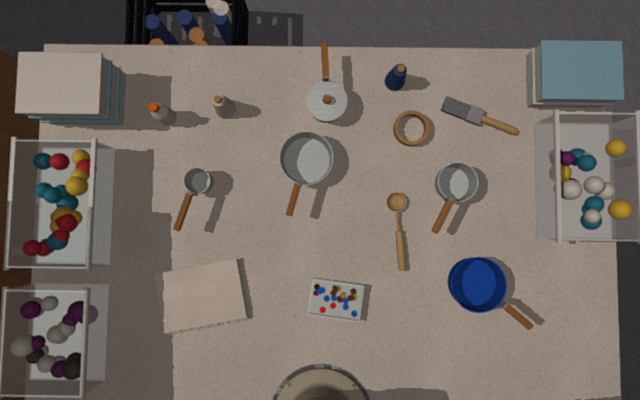

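View pics/scene0.png

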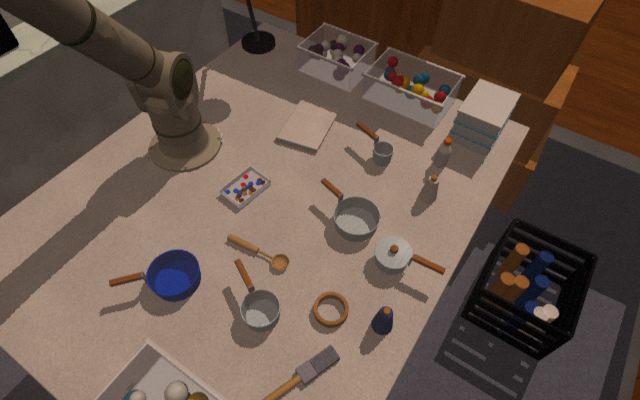

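The top view shows the large pan at (306,158) with its handle end at (292,213). The small one is on the left at (197,181), handle to (178,229), and the medium one is on the right at (458,184), handle to (436,231). The lidded pan is at (327,100) and the blue decoy at (477,284). In the scene view, large, small and medium are at (356,217), (382,153) and (260,307).

Next I fit the handle boxes and rims in both views.

```bash
cat >h.py <<'E'
import cv2,numpy as np
from scipy.optimize import minimize
D={'large':(68,150,68),'medium':(50,140,50),'small':(34,130,34)}
def box(n,x,y,z,a):   # z = handle middle height
    r0,r1,_=D[n]; P=np.array([[u,v,w] for u in(r0,r1) for v in(-8,8) for w in(-7,7)])/1e3
    c,s=np.cos(a),np.sin(a); return P@np.array([[c,-s,0],[s,c,0],[0,0,1]]).T+[x,y,z]
def proj(d,P):
    q=(P-d['position'])@d['rotation']; return q[:,:2]/q[:,2:]*np.diag(d['camera_matrix'])[:2]+d['camera_matrix'][:2,2]
def proj_f(d,P):
    q=(P-d['position'])@d['rotation']; r=np.linalg.norm(q[:,:2],axis=1)
    t=np.arctan2(r,q[:,2]); return q[:,:2]/r[:,None]*t[:,None]*np.diag(d['camera_matrix'])[:2]+d['camera_matrix'][:2,2]
def mask(img,seed,rad=9):
    h=cv2.cvtColor(img,cv2.COLOR_BGR2HSV)
    m=cv2.inRange(h,(2,95,30),(20,255,255))
    _,l,st,ce=cv2.connectedComponentsWithStats(m)
    ys,xs=np.nonzero(l); k=np.argmin((xs-seed[0])**2+(ys-seed[1])**2)
    i=l[ys[k],xs[k]]
    return (l==i).astype(np.uint8),st[i],ce[i]
def iou(m,p):
    S=8; x0,y0=m[1]; H=np.zeros((m[0].shape[0]*S,m[0].shape[1]*S),np.uint8)
    hull=cv2.convexHull((((p-[x0,y0]+.5)*S)).astype(np.float32))
    cv2.fillConvexPoly(H,np.round(hull*16).astype(np.int32),1,shift=4)
    h=cv2.resize(H.astype(np.float32),m[0].shape[::-1],interpolation=cv2.INTER_AREA)
    return np.abs(h-m[0]).sum()/m[0].sum()
def crop(mk,st,pad=12):
    x0,y0=max(st[0]-pad,0),max(st[1]-pad,0)
    return mk[y0:st[1]+st[3]+pad,x0:st[0]+st[2]+pad].astype(np.float32),(x0,y0)
def fit(n,views,x0):  # views: list of (d,cropmask,projfn)
    f=lambda v:sum(iou(m,pf(d,box(n,*v))) for d,m,pf in views)
    best=None
    for k in range(3):
        sx=np.vstack([x0]+[x0+e for e in np.diag([.012,.012,.012,.12])*(1 if k%2==0 else -.5)])
        r=minimize(f,x0,method='Nelder-Mead',options=dict(initial_simplex=sx,xatol=1e-5,fatol=1e-5,maxiter=600)); x0=r.x
    return r.x,r.fun
E
cat >m1.py <<'E'
from h import *
T,S=np.load('top.npz'),np.load('scene.npz')
seeds={'large':((294,200),(332,188)),'medium':((443,215),(244,275)),'small':((183,210),(367,130))}
ctr={'large':(306,158),'medium':(458,184),'small':(197,181)}
def ray(d,p,z):
    v=d['rotation']@np.linalg.solve(d['camera_matrix'],[*p,1]); return d['position']+v*(z-d['position'][2])/v[2]
for n in D:
    vs=[]
    for d,s in zip((T,S),seeds[n]):
        mk,st,ce=mask(d['image'],s); print(n,st,ce.round(1)); vs.append((d,crop(mk,st),proj))
    c=ray(T,ctr[n],.05); h=ray(T,seeds[n][0],.069); a=np.arctan2(h[1]-c[1],h[0]-c[0])
    x,f=fit(n,vs,np.array([c[0],c[1],.069,a])); print(' init',c.round(3),np.degrees(a).round(1),'fit',x[:3].round(4),np.degrees(x[3]).round(1),round(f,3))
    # rim check
    t=np.linspace(0,6.28,60); ov=None
    for d,nm in((T,'T'),(S,'S')):
        im=d['image'].copy() if 'o'+nm not in globals() else globals()['o'+nm]
        globals()['o'+nm]=im
        for P in (np.c_[x[0]+D[n][2]/1e3*np.cos(t),x[1]+D[n][2]/1e3*np.sin(t),0*t+x[2]-.069+{'large':.05,'medium':.052,'small':.054}[n]],):
            cv2.polylines(im,[np.round(proj(d,P)*16).astype(np.int32)],True,(0,0,255),1,shift=4)
        cv2.polylines(im,[np.round(cv2.convexHull(proj(d,box(n,*x)).astype(np.float32))*16).astype(np.int32)],True,(0,255,0),1,shift=4)
a=cv2.resize(oT[120:250,160:500],None,fx=2.3,fy=2.3); b=cv2.resize(oS[110:340,215:415],None,fx=1.3,fy=1.3)
o=np.zeros((a.shape[0]+b.shape[0],max(a.shape[1],b.shape[1]),3),np.uint8);o[:a.shape[0],:a.shape[1]]=a;o[a.shape[0]:,:b.shape[1]]=b
cv2.imwrite('pics/ov.png',o); print(o.shape)
E
python3 m1.py
```

```text
large [286 184  14  32 194] [292.6 199.4]
large [321 178  21  19 147] [330.7 186.8]
 init [0.642 0.043 0.05 ] 165.8 fit [0.6409 0.0446 0.0749] 164.7 0.578
medium [432 199  22  34 243] [442.2 215.5]
medium [234 258  19  30 202] [243.1 272.6]
 init [ 0.582 -0.333  0.05 ] 151.1 fit [ 0.5874 -0.3311  0.0743] 152.2 0.509
small [174 194  18  37 248] [182.3 211.7]
small [356 121  22  19 149] [366.  129.6]
 init [0.581 0.312 0.05 ] 160.2 fit [0.5814 0.3126 0.0744] 161.0 0.634
(598, 782, 3)
```

View pics/ov.png

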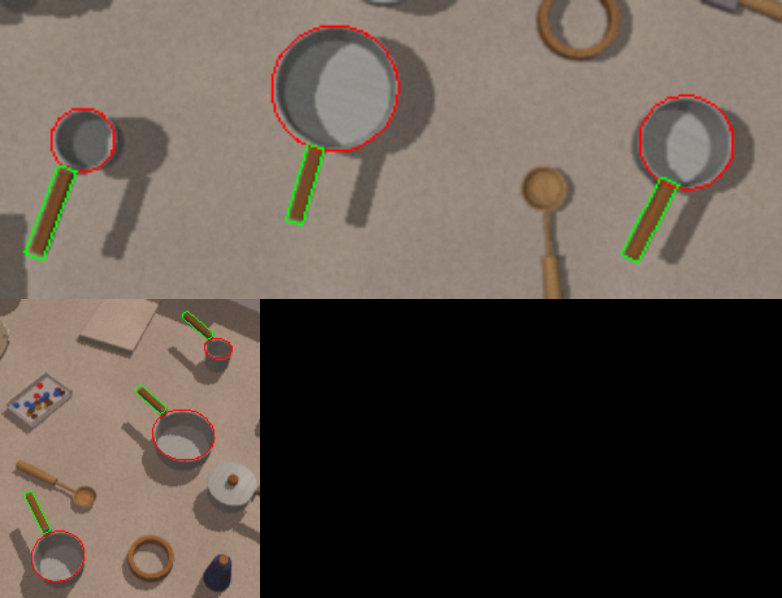

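Fits match both views: handle middles at about z 0.07, and the rims line up. Now moving above the medium handle.

```bash
python3 -m pendant '[1,0.04,-0.03,0,4, 1,0.085,-0.064,0,8, 1,0.127,-0.096,0,13, 1,0.169,-0.128,0,17, 1,0.211,-0.16,0,21, 1,0.254,-0.193,0,25, 1,0.296,-0.225,0,30, 1,0.338,-0.257,0,34, 1,0.38,-0.289,0,38, 1,0.4226,-0.321,0,41.9]' 60; python3 -m pendant '[1,0,0,0,0,1,0,0,0,0]'; python3 - <<'E'
from plant import *
import cv2,numpy as np
s=get_state(); print(s['time'],s['position'],np.round(s['tool_rot'],3).tolist(),np.round(s['q'],2))
d=snapshot('wrist'); cv2.imwrite("pics/w1.png",d['image']); np.savez('w1.npz',**{k:np.array(d[k]) for k in('image','camera_matrix','position','rotation')})
print(d['camera_matrix'],d['position'],d['rotation'])
E
```

```text
time: 1.1
position: [0.4898, -0.311, 0.2061]
tool_rot: [[0.883, -0.469, -0.0], [-0.469, -0.883, 0.0], [-0.0, 0.0, -1.0]]
ft_force: [-0.0, -0.8, 0.6]
finger_gap: 0.0931
grasp_force: 0.0
time: 1.3
position: [0.4896, -0.3115, 0.2059]
tool_rot: [[0.886, -0.463, -0.001], [-0.463, -0.886, 0.0], [-0.001, 0.0, -1.0]]
ft_force: [0.4, -1.3, -0.4]
finger_gap: 0.0933
grasp_force: 0.0
1.3 [ 0.48964172 -0.31146247  0.20585737] [[0.886, -0.463, -0.001], [-0.463, -0.886, 0.0], [-0.001, 0.0, -1.0]] [ 0.34  0.43  0.18  1.95 -0.1   0.78 -1.47]
[[309.70691629   0.         317.97453923]
 [  0.         309.70691629 191.12659515]
 [  0.           0.           1.        ]] [ 0.5557281  -0.34603297  0.38318267] [[-4.63164633e-01 -8.53019372e-01 -2.40492147e-01]
 [-8.86272254e-01  4.45822353e-01  1.25554452e-01]
 [ 1.16395334e-04  2.71293899e-01 -9.62496549e-01]]
```

View pics/w1.png

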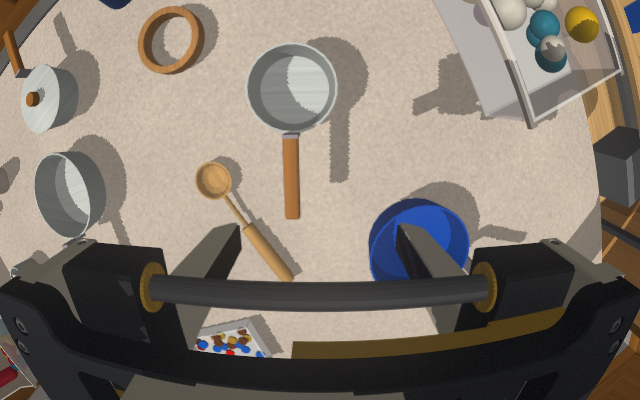

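The wrist view shows the medium pan at (291,86) with its handle from (290,138) to (292,217), clear of the spoon. I'll fit all the views together.

```bash
cat >m2.py <<'E'
from h import *
T,S,W=np.load('top.npz'),np.load('scene.npz'),np.load('w1.npz')
def v(d,s,pf):
    mk,st,ce=mask(d['image'],s); print(st); return (d,crop(mk,st),pf)
a,b,c=v(T,(443,215),proj),v(S,(244,275),proj),v(W,(291,180),proj_f)
for vs in ([a,c],[b,c],[a,b,c]):
    x,f=fit('medium',vs,np.array([.587,-.331,.07,np.radians(152)])); print(x[:3].round(4),np.degrees(x[3]).round(1),round(f,3))
# rim ellipse check in wrist view
t=np.linspace(0,6.28,80); P=np.c_[x[0]+.05*np.cos(t),x[1]+.05*np.sin(t),0*t+.052]; p=proj_f(W,P); print(p.min(0),p.max(0))
g=(np.array([x[0]+.09*np.cos(x[3]),x[1]+.09*np.sin(x[3])])); print('grasp',g)
E
python3 m2.py
```

```text
[432 199  22  34 243]
[234 258  19  30 202]
[ 283  139   17   80 1218]
[ 0.5869 -0.3298  0.0698] 153.1 0.457
[ 0.5831 -0.326   0.0569] 153.0 0.319
[ 0.5869 -0.3299  0.0711] 152.7 0.699
[244.49089093  41.76976472] [338.1645664 134.014219 ]
grasp [ 0.50690005 -0.28864382]
```

```bash
python3 -m pendant '[1,0.002,-0.014,0.01,0, 1,0.005,-0.028,0.03,0, 1,0.005,-0.028,0.06,0, 1,0.005,-0.028,0.085,0, 1,0.005,-0.028,0.1,0,1,0.005,-0.028,0.1,0]'
```

```text
time: 1.95
position: [0.5045, -0.2905, 0.1036]
tool_rot: [[0.884, -0.468, -0.004], [-0.468, -0.884, 0.002], [-0.004, 0.0, -1.0]]
ft_force: [-1.3, 0.1, 0.8]
finger_gap: 0.093
grasp_force: 0.0
```

```bash
python3 -m pendant '[1,0.001,-0.003,0.015,-0.5, 1,0.001,-0.003,0.03,-0.5, 1,0.001,-0.003,0.039,-0.5, 1,0.001,-0.003,0.039,-0.5, 0.3,0.001,-0.003,0.039,-0.5, 0.2,0.001,-0.003,0.039,-0.5, 0,0.001,-0.003,0.039,-0.5, 0,0.001,-0.003,0.039,-0.5, 0,0.001,-0.003,0.039,-0.5, 0,0.001,-0.003,0.039,-0.5]' 60; python3 -m pendant '[0,0,0,0,0,0,0,0,0,0,0,0,0,0,0]'
```

```text
time: 2.95
position: [0.5087, -0.2883, 0.0673]
tool_rot: [[0.889, -0.459, 0.0], [-0.459, -0.889, -0.0], [0.0, 0.0, -1.0]]
ft_force: [-0.4, -0.0, 0.7]
finger_gap: 0.0497
grasp_force: 0.0
time: 3.25
position: [0.5087, -0.2883, 0.0672]
tool_rot: [[0.888, -0.459, -0.0], [-0.459, -0.888, 0.0], [-0.0, 0.0, -1.0]]
ft_force: [-1.0, 0.5, 0.5]
finger_gap: 0.0257
grasp_force: 0.0
```

```bash
python3 -m pendant '[0,0,0,0.003,0,0,0,0,0.003,0,0,0,0,0.003,0,0,0,0,0.003,0,0,0,0,0.003,0]'
```

```text
time: 3.75
position: [0.5087, -0.2883, 0.0642]
tool_rot: [[0.889, -0.459, -0.0], [-0.459, -0.889, 0.0], [-0.0, 0.0, -1.0]]
ft_force: [0.5, 0.0, -0.1]
finger_gap: 0.0005
grasp_force: 0.0
```

```bash
python3 - <<'E'
from plant import *
import cv2,numpy as np
a=snapshot('wrist')['image'][:,100:540]; b=snapshot('top'); b=b['image'][140:260,380:520]
b=cv2.resize(b,None,fx=2.5,fy=2.5); o=np.zeros((400,440+350,3),np.uint8); o[:,:440]=a; o[:300,440:]=b
cv2.imwrite('pics/c.png',o); s=get_state(); print(s['finger_gap'],s['grasp_force'])
E
```

```text
0.0004208551531834448 0.0
```

View pics/c.png

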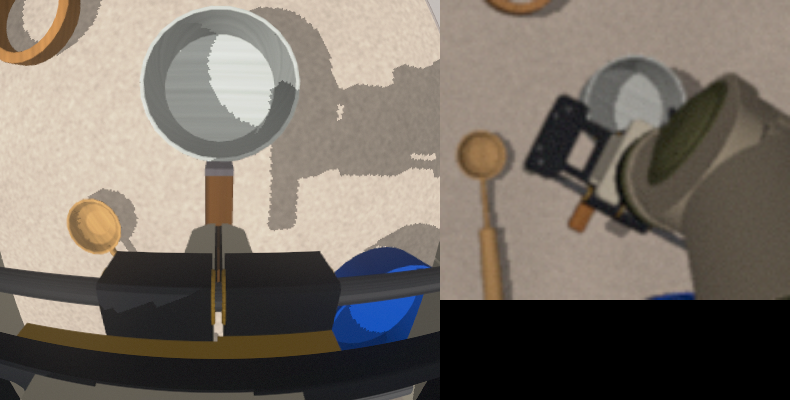

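The fingers closed on nothing, apparently above the handle: in the wrist image the shut tips, near (318,228), lie over it. I'll check the relative heights by fitting the rim and handle from this closer view, then reprojecting the fingertip.

```bash
cat >m3.py <<'E'
from h import *
from plant import *
from scipy.optimize import least_squares
s=get_state(); d=snapshot('wrist'); d={k:np.array(d[k]) for k in('image','camera_matrix','position','rotation')}; np.savez('w2.npz',**d)
p=np.array(s['position']); R=np.array(s['tool_rot'])
print('cam',d['position'],'tcp',p, 'cam in tool',R.T@(d['position']-p))
for h in(-.03,-.005,0,.014): print(h,proj_f(d,(p+R[:,2]*h)[None]))
# rim: points by hand from view (ellipse extremes): left,right,top,bottom
o=np.array([[241,83],[399,83],[320,6],[320,160]])
t=np.linspace(0,6.28,721)
def ext(v):
    q=proj_f(d,np.c_[v[0]+.05*np.cos(t),v[1]+.05*np.sin(t),0*t+v[2]]); return np.r_[q[:,0].min(),q[:,0].max(),q[:,1].min(),q[:,1].max()]
r=least_squares(lambda v:ext(v)-[241,399,6.5,160.5],[.587,-.33,.052],x_scale=.01); print('rim',r.x,r.fun)
W1=np.load('w1.npz')
mk,st,ce=mask(W1['image'],(291,180)); mk2,st2,_=mask(d['image'],(320,205)); print(st,st2)
E
python3 m3.py
```

```text
cam [ 0.57480756 -0.32251669  0.24158909] tcp [ 0.50869827 -0.28829378  0.06420932] cam in tool [ 7.44378593e-02  7.51354766e-05 -1.77381588e-01]
-0.03 [[317.84820947 251.11920719]]
-0.005 [[317.86329703 232.51781532]]
0 [[317.8659043  229.32648362]]
0.014 [[317.87260525 221.15500428]]
rim [ 0.58781646 -0.33075336  0.04604925] [ 0.10049583 -0.1009575  -0.10803416  0.09817461]
[ 283  139   17   80 1218] [ 306  176   27   51 1290]
```

```bash
cat >m4.py <<'E'
from h import *
from scipy.optimize import least_squares
A,B=np.load('w1.npz'),np.load('w2.npz')
mA,sA,_=mask(A['image'],(291,180)); mB,sB,_=mask(B['image'],(320,205))
for m,rows in((mA,(142,160,180,200,214)),(mB,(178,185,195,205,215,222))):
    for r in rows: x=np.nonzero(m[r])[0]; print(r,x.min(),x.max()+1,end=' | ')
    print()
r=least_squares(lambda v:np.r_[proj_f(A,v[None])[0]-[290.6,138.7],proj_f(B,v[None])[0]-[319.3,175.7]],[.54,-.31,.07],x_scale=.01); print('inner end',r.x,r.fun)
# widths -> height of the bar top, 16 mm wide
for d,row,w in((A,180,None),(B,200,None)):
    m=mA if d is A else mB; x=np.nonzero(m[row])[0]; 
    def pt(px,z):
        u=(np.array(px)-d['camera_matrix'][:2,2])/d['camera_matrix'][0,0]; t=np.linalg.norm(u); v=d['rotation']@np.r_[u/t*np.sin(t),np.cos(t)]
        return d['position']+v*(z-d['position'][2])/v[2]
    for z in(.05,.06,.07,.076): print(z,np.linalg.norm(pt((x.min()-.5,row),z)-pt((x.max()+.5,row),z)).round(4),end=' ')
    print()
o=B['image'][150:350,220:420]; cv2.imwrite('pics/d.png',cv2.resize(o,None,fx=3,fy=3,interpolation=cv2.INTER_CUBIC))
E
python3 m4.py
```

```text
142 283 298 | 160 283 299 | 180 284 299 | 200 285 300 | 214 285 300 | 
178 306 333 | 185 306 333 | 195 306 333 | 205 306 333 | 215 306 332 | 222 306 332 | 
inner end [ 0.5390002  -0.30506784  0.06638072] [-0.47992047  0.39650623  0.27295419 -0.22170408]
0.05 0.0167 0.06 0.0162 0.07 0.0157 0.076 0.0154 
0.05 0.0175 0.06 0.0166 0.07 0.0157 0.076 0.0151
```

View pics/d.png

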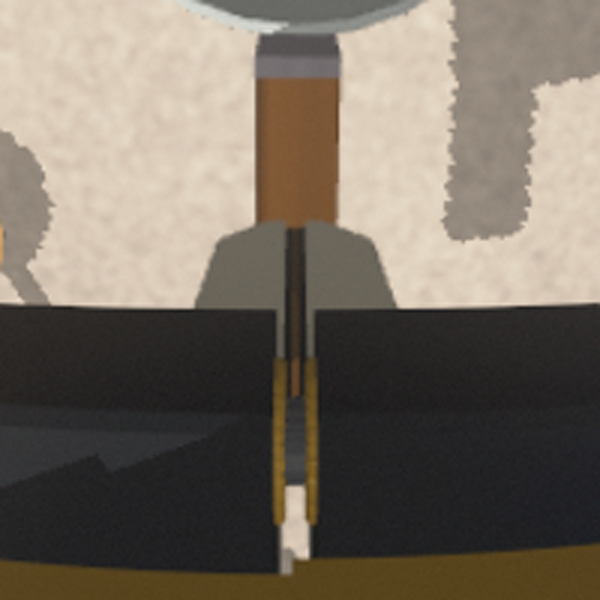

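The handle runs under the shut fingers and shows through the slot between them. Measured against the image, the tips sit about 28 mm higher than nominal, so I'll open half way, go lower and close again.

```bash
python3 -m pendant '[0.5,0,0,-0.01,0,0.5,0,0,-0.01,0,0.5,0,0,-0.01,0,0.5,0,0,-0.01,0,0.5,0,0,-0.01,0,0.5,0,0,-0.01,0,0.5,0,0,-0.01,0]'; python3 -m pendant '[0.5,0,0,0.01,0,0.5,0,0,0.02,0,0.5,0,0,0.028,0,0.5,0,0,0.034,0,0.5,0,0,0.034,0]'
```

```text
time: 4.6
position: [0.5086, -0.2883, 0.0741]
tool_rot: [[0.888, -0.459, -0.0], [-0.459, -0.888, 0.0], [-0.0, 0.0, -1.0]]
ft_force: [0.4, -0.1, -0.8]
finger_gap: 0.046
grasp_force: 0.0
time: 5.1
position: [0.5081, -0.288, 0.0389]
tool_rot: [[0.888, -0.459, -0.002], [-0.459, -0.888, 0.001], [-0.002, 0.0, -1.0]]
ft_force: [-0.7, 0.6, 0.9]
finger_gap: 0.0464
grasp_force: 0.0
```

```bash
python3 -m pendant '[0,0,0,0,0,0,0,0,0,0,0,0,0,0,0,0,0,0,0,0,0,0,0,0,0,0,0,0,0,0,0,0,0,0,0]' 60;python3 - <<'E'
from plant import *
import cv2,numpy as np
o=snapshot('wrist')['image'][150:350,220:420]; cv2.imwrite('pics/e.png',cv2.resize(o,None,fx=2,fy=2))
E
```

```text
time: 5.8
position: [0.5087, -0.2884, 0.0404]
tool_rot: [[0.888, -0.459, 0.0], [-0.459, -0.888, -0.0], [0.0, 0.0, -1.0]]
ft_force: [-0.9, 0.3, 2.3]
finger_gap: 0.0154
grasp_force: 60.0
```

View pics/e.png

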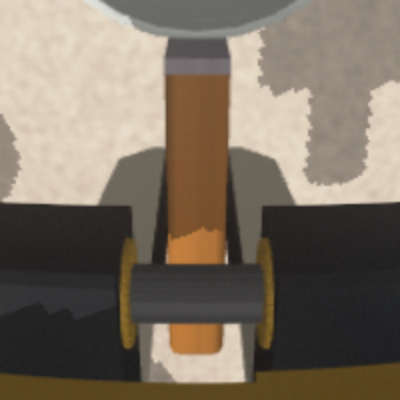

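The grip holds the handle at 15 mm gap and 60 N. Lifting.

```bash
python3 -m pendant '[0,0,0,-0.006,0,0,0,0,-0.02,0,0,0,0,-0.04,0,0,0,0,-0.06,0,0,0,0,-0.08,0,0,0,0,-0.095,0,0,0,0,-0.1,0,0,0,0,-0.1,0]';python3 - <<'E'
from plant import *
import cv2,numpy as np
d=snapshot('wrist');cv2.imwrite('pics/f.png',d['image']);cv2.imwrite('pics/f2.png',snapshot('scene')['image'])
d={k:np.array(d[k]) for k in('image','camera_matrix','position','rotation')}; np.savez('w3.npz',**d)
E
```

```text
time: 6.65
position: [0.509, -0.2884, 0.1413]
tool_rot: [[0.889, -0.459, 0.001], [-0.459, -0.889, -0.001], [0.002, -0.0, -1.0]]
ft_force: [0.9, 0.5, -2.8]
finger_gap: 0.0152
grasp_force: 60.0
```

View pics/f.png

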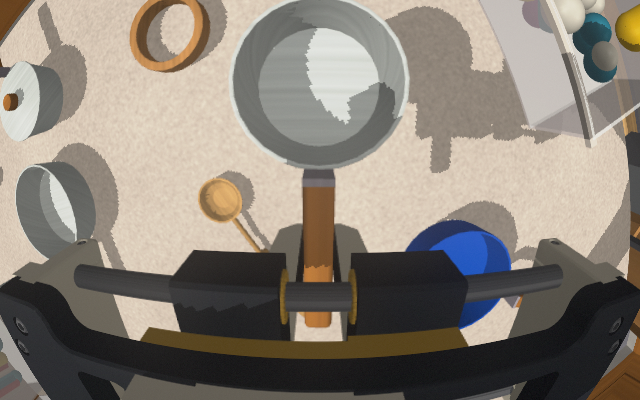

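The pan is held level, with its rim at cols 229–409 and row 168, unchanged by the lift. Next I carry it over the large pan while turning.

```bash
python3 -m pendant '[0,-0.006,-0.02,0,-4, 0,-0.014,-0.046,0,-9, 0,-0.023,-0.078,0,-16, 0,-0.033,-0.112,0,-23, 0,-0.044,-0.147,0,-30, 0,-0.054,-0.182,0,-37, 0,-0.064,-0.216,0,-44, 0,-0.073,-0.247,0,-50, 0,-0.08,-0.27,0,-55, 0,-0.0838,-0.2821,0,-57]'; python3 -m pendant '[0,0,0,0,0,0,0,0,0,0,0,0,0,0,0]'
```

```text
time: 7.75
position: [0.5636, 0.0036, 0.1396]
tool_rot: [[0.865, 0.501, -0.001], [0.501, -0.865, 0.001], [-0.0, -0.001, -1.0]]
ft_force: [-0.9, -0.7, -1.9]
finger_gap: 0.0157
grasp_force: 60.0
time: 8.05
position: [0.5633, -0.0011, 0.1401]
tool_rot: [[0.87, 0.492, -0.001], [0.492, -0.87, -0.001], [-0.001, 0.001, -1.0]]
ft_force: [0.1, 0.0, -0.9]
finger_gap: 0.0155
grasp_force: 60.0
```

```bash
python3 -m pendant '[0,0.001,-0.001,0.01,0,0,0.0015,-0.001,0.03,0,0,0.0015,-0.001,0.05,0,0,0.0015,-0.001,0.065,0,0,0.0015,-0.001,0.078,0,0,0.0015,-0.001,0.085,0,0,0.0015,-0.001,0.085,0]'; python3 - <<'E'
from plant import *
import cv2,numpy as np
a=snapshot('wrist')['image'][0:300,150:500]; b=cv2.resize(snapshot('top')['image'][110:240,240:390],None,fx=2.3,fy=2.3)
o=np.zeros((300,350+345,3),np.uint8);o[:,:350]=a;o[:299,350:]=b;cv2.imwrite('pics/g.png',o)
E
```

```text
time: 8.75
position: [0.564, 0.0021, 0.0542]
tool_rot: [[0.869, 0.495, -0.002], [0.495, -0.869, -0.0], [-0.002, -0.001, -1.0]]
ft_force: [-0.0, 0.1, -1.8]
finger_gap: 0.0157
grasp_force: 60.0
```

View pics/g.png

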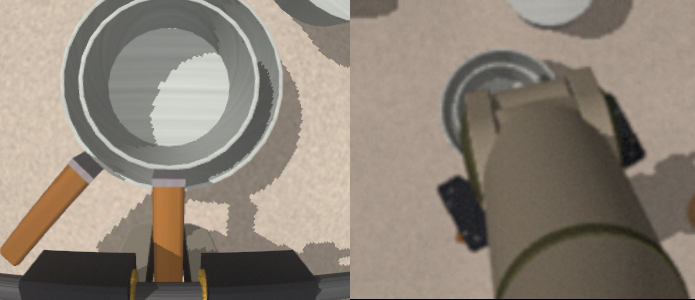

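The medium pan is concentric inside the large rim with the handles about 45° apart. Lowering it slowly.

```bash
python3 -m pendant '[0,0,0,0.004,0,0,0,0,0.007,0,0,0,0,0.009,0,0,0,0,0.01,0,0,0,0,0.0105,0,0,0,0,0.0105,0]'
```

```text
time: 9.45
position: [0.5645, 0.0024, 0.0446]
tool_rot: [[0.869, 0.495, -0.0], [0.495, -0.869, -0.0], [-0.0, -0.0, -1.0]]
ft_force: [0.2, -0.3, -2.1]
finger_gap: 0.0158
grasp_force: 60.0
```

```bash
python3 -m pendant '[0,0,0,0.0005,0,0,0,0,0.001,0,0,0,0,0.001,0,0,0,0,0.001,0]';python3 -m pendant '[0,0,0,0.0005,0,0,0,0,0.0005,0,0,0,0,0.0005,0]'
```

```text
time: 9.85
position: [0.5645, 0.0023, 0.0437]
tool_rot: [[0.869, 0.495, 0.0], [0.495, -0.869, -0.0], [0.0, 0.0, -1.0]]
ft_force: [0.0, 0.3, -0.7]
finger_gap: 0.0153
grasp_force: 60.0
time: 10.15
position: [0.5644, 0.0023, 0.0434]
tool_rot: [[0.869, 0.495, -0.0], [0.495, -0.869, -0.0], [-0.0, 0.0, -1.0]]
ft_force: [-2.2, -0.9, 4.3]
finger_gap: 0.0155
grasp_force: 60.0
```

Contact came at the expected height, with the force up to +4 N. I'll release and rise.

```bash
python3 -m pendant '[0.4,0,0,0,0,0.4,0,0,0,0,0.4,0,0,0,0,0.4,0,0,0,0,0.4,0,0,0,0]';python3 -m pendant '[0.4,0,0,-0.02,0,0.4,0,0,-0.05,0,0.4,0,0,-0.09,0,0.4,0,0,-0.13,0,0.4,0,0,-0.16,0,0.4,0,0,-0.16,0]'
```

```text
time: 10.65
position: [0.5646, 0.0024, 0.0431]
tool_rot: [[0.869, 0.495, 0.0], [0.495, -0.869, 0.0], [0.0, -0.0, -1.0]]
ft_force: [0.4, 0.4, -0.3]
finger_gap: 0.0366
grasp_force: 0.0
time: 11.25
position: [0.5666, 0.0025, 0.2073]
tool_rot: [[0.869, 0.495, 0.007], [0.495, -0.869, 0.0], [0.006, 0.003, -1.0]]
ft_force: [0.3, 0.4, -0.6]
finger_gap: 0.037
grasp_force: 0.0
```

```bash
python3 -m pendant '[0.6,0.01,-0.033,0,5, 0.6,0.022,-0.066,0,10, 0.6,0.034,-0.1,0,15, 0.6,0.046,-0.138,0,20, 0.6,0.058,-0.175,0,25, 0.6,0.07,-0.212,0,31, 0.6,0.082,-0.248,0,37, 0.6,0.094,-0.285,0,43, 0.6,0.103,-0.312,0,47, 0.6,0.1087,-0.3288,0,48.7]'; python3 -m pendant '[0.6,0,0,0,0,0.6,0,0,0,0,0.6,0,0,0,0]'
cat >m5.py <<'E'
from h import *
from plant import *
s=get_state(); d=snapshot('wrist'); d={k:np.array(d[k]) for k in('image','camera_matrix','position','rotation')}; np.savez('w4.npz',**d); cv2.imwrite('pics/w4.png',d['image'])
print('q7',s['q'].__getitem__(6))
T,S=np.load('top.npz'),np.load('scene.npz')
x0=np.array([.5814,.3126,.0695,np.radians(161)])
def v(d,sd,pf):
    mk,st,ce=mask(d['image'],sd); print(st); return (d,crop(mk,st),pf)
sd=proj_f(d,box('small',*x0).mean(0)[None])[0]; print('seed',sd)
a,b,c=v(T,(183,210),proj),v(S,(367,130),proj),v(d,sd,proj_f)
for vs in([a,c],[b,c],[a,b,c]):
    x,f=fit('small',vs,x0); print(x[:3].round(4),np.degrees(x[3]).round(1),round(f,3))
for y in([x0[0],x0[1]],x[:2]):
    t=np.linspace(0,6.28,200); p=proj_f(d,np.c_[y[0]+.034*np.cos(t),y[1]+.034*np.sin(t),0*t+.054]); print('rim px',p.min(0).round(1),p.max(0).round(1))
    im=d['image'];cv2.polylines(im,[np.round(p*16).astype(np.int32)],True,(0,0,255),1,shift=4)
p=np.array(s['position']);R=np.array(s['tool_rot']);g=np.array([x[0]+.09*np.cos(x[3]),x[1]+.09*np.sin(x[3]),p[2]])
print('shift in tool',R.T@(g-p),'turn',np.degrees(np.arctan2(R[1,0],R[0,0]))-(np.degrees(x[3])-180))
E
python3 m5.py
```

```text
time: 12.25
position: [0.4946, 0.3446, 0.202]
tool_rot: [[0.946, -0.325, -0.001], [-0.325, -0.946, -0.0], [-0.001, 0.001, -1.0]]
ft_force: [0.1, 0.7, 0.5]
finger_gap: 0.0553
grasp_force: 0.0
time: 12.55
position: [0.4964, 0.3402, 0.2028]
tool_rot: [[0.945, -0.327, -0.0], [-0.327, -0.945, -0.001], [0.0, 0.001, -1.0]]
ft_force: [-0.3, -0.7, 0.9]
finger_gap: 0.0562
grasp_force: 0.0
q7 -2.546692633536354
seed [316.28904655 172.2052072 ]
[174 194  18  37 248]
[356 121  22  19 149]
[ 306  128   17   89 1298]
[0.581  0.3164 0.0586] 161.8 0.438
[0.5797 0.3166 0.0714] 161.8 0.391
[0.5804 0.3159 0.0705] 161.6 0.818
rim px [283.5  60.3] [348.9 124.4]
rim px [280.8  62.2] [346.2 126.4]
shift in tool [-2.72813748e-03 -3.39541621e-03 -3.94805767e-06] turn -0.6987421077056197
```

```bash
python3 -m pendant '[0.6,-0.0027,-0.0034,0.02,-0.7,0.6,-0.0027,-0.0034,0.05,-0.7,0.6,-0.0027,-0.0034,0.08,-0.7,0.6,-0.0027,-0.0034,0.1,-0.7,0.6,-0.0027,-0.0034,0.12,-0.7,0.6,-0.0027,-0.0034,0.14,-0.7,0.6,-0.0027,-0.0034,0.155,-0.7,0.6,-0.0027,-0.0034,0.162,-0.7,0.6,-0.0027,-0.0034,0.162,-0.7]'; python3 -m pendant '[0,0,0,0,0,0,0,0,0,0,0,0,0,0,0,0,0,0,0,0,0,0,0,0,0,0,0,0,0,0,0,0,0,0,0,0,0,0,0,0]' 60
python3 - <<'E'
from h import *
from plant import *
d=snapshot('wrist'); m,st,ce=mask(d['image'],(318,190)); print(st,ce)
E
```

```text
time: 13.5
position: [0.4946, 0.3452, 0.0405]
tool_rot: [[0.949, -0.315, -0.001], [-0.315, -0.949, -0.001], [-0.001, 0.001, -1.0]]
ft_force: [0.6, 0.0, 0.8]
finger_gap: 0.0553
grasp_force: 0.0
time: 14.3
position: [0.4946, 0.3461, 0.0413]
tool_rot: [[0.949, -0.314, -0.0], [-0.314, -0.949, 0.0], [-0.0, -0.0, -1.0]]
ft_force: [0.0, 0.7, 1.9]
finger_gap: 0.0151
grasp_force: 60.0
[ 303  145   32  138 4221] [318.24851931 211.49846008]
```

```bash
python3 -m pendant '[0,0,0,-0.006,0,0,0,0,-0.02,0,0,0,0,-0.04,0,0,0,0,-0.06,0,0,0,0,-0.08,0,0,0,0,-0.1,0,0,0,0,-0.115,0,0,0,0,-0.12,0,0,0,0,-0.12,0]'
python3 - <<'E'
from h import *
from plant import *
V={}
for n in('top','scene'):
    d=snapshot(n); V[n]={k:np.array(d[k]) for k in('image','camera_matrix','position','rotation')}; cv2.imwrite(f'pics/{n}1.png',d['image'])
d=snapshot('wrist'); m,st,ce=mask(d['image'],(318,190)); print(st,ce)
for n,x0 in(('large',[.6409,.0446,.072,np.radians(164.7)]),('medium',[.6415,.0462,.074,np.radians(209.7)])):
    vs=[]
    for d in V.values():
        sd=proj(d,box(n,*x0).mean(0)[None])[0]; mk,st,ce=mask(d['image'],sd); print(sd.round(),st); vs.append((d,crop(mk,st),proj))
    for w in(vs,vs[:1],vs[1:]):
        x,f=fit(n,w,np.array(x0)); print(n,x[:3].round(4),np.degrees(x[3]).round(1),round(f,3))
E
```

```text
time: 15.25
position: [0.495, 0.3462, 0.1624]
tool_rot: [[0.949, -0.314, 0.001], [-0.314, -0.949, 0.001], [0.001, -0.002, -1.0]]
ft_force: [0.2, 0.6, -1.0]
finger_gap: 0.0155
grasp_force: 60.0
[ 303  145   32  138 4224] [318.23532197 211.59043561]
[292. 200.] [286 184  14  32 194]
[330. 187.] [321 178  21  19 154]
large [0.6409 0.0452 0.0761] 165.3 0.544
large [ 0.6473  0.0512 -0.0186] 165.4 0.133
large [0.6412 0.0451 0.0708] 163.6 0.251
[323. 191.] [313 175  22  33 228]
[323. 207.] [308 203  31   9 208]
medium [0.641  0.0449 0.077 ] 209.5 0.357
medium [0.6465 0.0445 0.001 ] 209.6 0.096
medium [0.6247 0.0723 0.0318] 208.9 0.108
```

The large and medium pans fit as nested, level and 44–45° apart. Carrying the small pan over.

```bash
python3 -m pendant '[0,0.008,0.011,0,-3, 0,0.022,0.03,0,-9, 0,0.04,0.056,0,-16, 0,0.061,0.085,0,-24, 0,0.084,0.117,0,-32, 0,0.108,0.15,0,-41, 0,0.133,0.184,0,-50, 0,0.156,0.216,0,-59, 0,0.176,0.244,0,-67, 0,0.19,0.264,0,-74]'; python3 -m pendant '[0,0,0,0,0,0,0,0,0,0]'
```

```text
time: 16.4
position: [0.5921, 0.0324, 0.1601]
tool_rot: [[0.561, 0.828, -0.002], [0.828, -0.561, -0.001], [-0.002, -0.001, -1.0]]
ft_force: [0.4, 0.4, -1.1]
finger_gap: 0.0156
grasp_force: 60.0
time: 16.6
position: [0.5917, 0.0352, 0.1603]
tool_rot: [[0.567, 0.824, -0.002], [0.824, -0.567, 0.0], [-0.0, -0.002, -1.0]]
ft_force: [0.5, 0.3, -1.6]
finger_gap: 0.0154
grasp_force: 60.0
```

```bash
python3 -m pendant '[0,-0.01,0.013,0,-4, 0,-0.025,0.033,0,-10, 0,-0.04,0.052,0,-15.5, 0,-0.0494,0.0648,0,-19.1, 0,-0.0494,0.0648,0,-19.1, 0,-0.0494,0.0648,0,-19.1]'
cat >m6.py <<'E'
from h import *
from plant import *
s=get_state(); p=np.array(s['position']);R=np.array(s['tool_rot'])
d=snapshot('wrist'); d={k:np.array(d[k]) for k in('image','camera_matrix','position','rotation')}; cv2.imwrite('pics/w6.png',d['image'])
a=np.arctan2(R[1,0],R[0,0]); c=p[:2]+.091*R[:2,0]; print('centre',c.round(4),'yaw',np.degrees(a)+180)
e=np.array([.6413,.0455])-c; print('tool shift to centre',(R[:2,:2].T@e).round(4))
E
python3 m6.py
```

```text
time: 17.2
position: [0.6173, -0.0397, 0.1609]
tool_rot: [[0.264, 0.965, -0.001], [0.965, -0.264, 0.001], [0.001, -0.001, -1.0]]
ft_force: [-0.0, 0.2, -1.6]
finger_gap: 0.0151
grasp_force: 60.0
centre [0.6414 0.048 ] yaw 254.69816231179198
tool shift to centre [-0.0025  0.0006]
```

```bash
python3 -m pendant '[0,-0.0015,0,0.01,0,0,-0.0025,0.0005,0.03,0,0,-0.0025,0.0005,0.05,0,0,-0.0025,0.0005,0.07,0,0,-0.0025,0.0005,0.085,0,0,-0.0025,0.0005,0.095,0,0,-0.0025,0.0005,0.1,0,0,-0.0025,0.0005,0.1,0]'; python3 m6.py; python3 -m pendant '[0,0,0,0.005,0,0,0,0,0.009,0,0,0,0,0.011,0,0,0,0,0.0115,0,0,0,0,0.0115,0]'
```

```text
time: 18.05
position: [0.6174, -0.0439, 0.0608]
tool_rot: [[0.262, 0.965, -0.001], [0.965, -0.262, 0.0], [-0.0, -0.001, -1.0]]
ft_force: [0.6, 0.3, -0.5]
finger_gap: 0.0157
grasp_force: 60.0
centre [0.6413 0.0439] yaw 254.79805299507854
tool shift to centre [ 0.0015 -0.0004]
time: 18.6
position: [0.6176, -0.0442, 0.0497]
tool_rot: [[0.262, 0.965, -0.0], [0.965, -0.262, 0.0], [-0.0, -0.0, -1.0]]
ft_force: [-0.2, -0.5, -1.0]
finger_gap: 0.0153
grasp_force: 60.0
```

```bash
python3 -m pendant '[0,0,0,0.0005,0,0,0,0,0.001,0,0,0,0,0.0015,0,0,0,0,0.0015,0,0,0,0,0.0015,0]';python3 -m pendant '[0,0,0,0.0005,0,0,0,0,0.0008,0,0,0,0,0.0008,0,0,0,0,0.0008,0]'
```

```text
time: 19.1
position: [0.6176, -0.0442, 0.0482]
tool_rot: [[0.262, 0.965, -0.0], [0.965, -0.262, -0.0], [-0.0, -0.0, -1.0]]
ft_force: [-0.3, -0.1, -1.4]
finger_gap: 0.0154
grasp_force: 60.0
time: 19.5
position: [0.6176, -0.0443, 0.0474]
tool_rot: [[0.263, 0.965, 0.0], [0.965, -0.263, -0.0], [-0.0, 0.0, -1.0]]
ft_force: [-0.1, -0.6, -0.2]
finger_gap: 0.0155
grasp_force: 60.0
```

```bash
python3 -m pendant '[0,0,0,0.0005,0,0,0,0,0.0005,0,0,0,0,0.0005,0]'
```

```text
time: 19.8
position: [0.6176, -0.0446, 0.0471]
tool_rot: [[0.263, 0.965, 0.0], [0.965, -0.263, -0.0], [-0.0, 0.0, -1.0]]
ft_force: [-1.9, -3.0, 3.5]
finger_gap: 0.016
grasp_force: 60.0
```

Contact at the expected height. Release, rise and move aside.

```bash
python3 -m pendant '[0.4,0,0,0,0,0.4,0,0,0,0,0.4,0,0,0,0,0.4,0,0,0,0,0.4,0,0,0,0]';python3 -m pendant '[0.4,0,0,-0.02,0,0.4,0,0,-0.05,0,0.4,0,0,-0.09,0,0.4,0,0,-0.13,0,0.4,-0.03,0,-0.16,0,0.4,-0.07,0,-0.16,0,0.4,-0.12,0,-0.16,0,0.4,-0.17,0,-0.16,0,0.4,-0.22,0,-0.16,0,0.4,-0.25,0,-0.16,0]'
python3 -m pendant '[0.4,0,0,0,0,0.4,-0.05,0,0,0,0.4,-0.1,0,0,0,0.4,-0.1,0,0,0]'
python3 - <<'E'
from h import *
from plant import *
V={}
for n in('top','scene'):
    d=snapshot(n); V[n]={k:np.array(d[k]) for k in('image','camera_matrix','position','rotation')}
for n,x0 in(('large',[.6409,.0446,.073,np.radians(164.7)]),('medium',[.6415,.0462,.076,np.radians(209.5)]),('small',[.6413,.044,.079,np.radians(254.7)])):
    vs=[]
    for d in V.values():
        sd=proj(d,box(n,*x0).mean(0)[None])[0]; mk,st,ce=mask(d['image'],sd); vs.append((d,crop(mk,st),proj))
    x,f=fit(n,vs,np.array(x0)); print(n,x[:3].round(4),np.degrees(x[3]).round(1),round(f,3))
a=cv2.resize(V['top']['image'][90:240,240:390],None,fx=2.6,fy=2.6);b=cv2.resize(V['scene']['image'][150:300,275:425],None,fx=2.6,fy=2.6)
cv2.imwrite('pics/end.png',np.hstack([a,b]))
E
```

```text
time: 20.3
position: [0.6176, -0.0441, 0.0468]
tool_rot: [[0.262, 0.965, -0.0], [0.965, -0.262, 0.0], [0.0, -0.0, -1.0]]
ft_force: [0.8, 1.2, 1.0]
finger_gap: 0.0367
grasp_force: 0.0
time: 21.3
position: [0.5499, -0.2899, 0.2067]
tool_rot: [[0.266, 0.964, -0.001], [0.964, -0.266, -0.001], [-0.002, -0.001, -1.0]]
ft_force: [0.4, -0.1, -0.2]
finger_gap: 0.0373
grasp_force: 0.0
time: 21.7
position: [0.5224, -0.3891, 0.2062]
tool_rot: [[0.271, 0.963, -0.002], [0.963, -0.271, -0.003], [-0.003, -0.001, -1.0]]
ft_force: [-1.0, -0.1, -0.2]
finger_gap: 0.0374
grasp_force: 0.0
large [0.6416 0.045  0.0757] 165.3 0.56
medium [0.6416 0.0452 0.0768] 209.5 0.38
small [0.6412 0.0438 0.0792] 254.8 0.409
```

View pics/end.png

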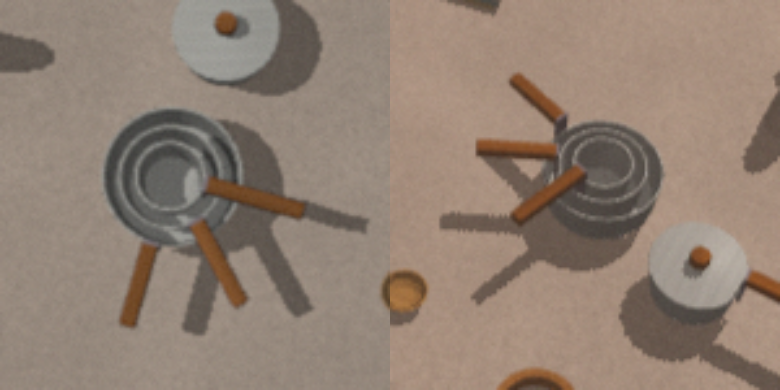

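The picture shows the three pans nested one inside the other and level, with handles at 165°, 209.5° and 254.8°. The lidded pan is untouched. Handing in.

```bash
python3 -c "from plant import *; print(sign_off())"
```

```text
the job is handed in; nothing more can be done
None
```

The medium pan is nested in the large one and the small pan in the medium, all sitting level with handles fanned about 44–45° apart anticlockwise; the lidded pan was left alone and the job is handed in at about 22 s.

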